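Dress the angle gauge's foot on the stone, then rock it on the stud to the red mark

ROBOT

A 7-joint arm with a two-finger parallel gripper is mounted at the origin on a cart in front of the work surface, level with it; the furniture and walls round the work are solid. World frame = base frame: x ahead of the robot, y to its left, z up, the work surface at z = 0. Lengths are in m, angles in rad, forces in N, time in s.
With the tool pointing down it reaches from about 0.35 to 0.9 m from the base axis. Payload 8.1 kg.
Tool frame: the origin (TCP) lies on the centre line of the jaws, within the pads' length; the fingertips stand 19 mm ahead of it and the grasp point (between the pads) is the TCP; z points along the fingers, y is the direction in which the jaws open and shut (so a half turn about z gives the same grasp; the last joint's range is limited). The gripper opens to 92 mm and grips with 3 to 60 N. Pads are 19 mm wide; open, the fingers measure 130 mm over their backs; the gripper's body (75 mm by 190 mm) begins 47 mm behind the grasp point.
Start: joints at [-1.226, 0.434, 0.025, 1.573, -0.012, 1.134, -0.075], TCP at [0.271, 0.563, 0.219] pointing down, gripper open.
Joint ranges: [-2.62, 2.62], [-0.44, 2.09], [-1.27, 1.32], [0.08, 2.57], [-1.32, 4.46], [0.12, 2], [-2.74, 2.74]. Speed limits (rad/s): [2.22, 2.22, 3.01, 3.01, 3.14, 3.14, 3.14].

INTERFACE

Orientations are given as a rotation vector (axis times angle).
In Python, from cell import monitor, imaging, workorder, outline_of gives the robot as it stands.
- The arm moves only by the tool move_arm, never from a script. Its argument "series" is a list of rows, each a list of 6 numbers: the shift along the world's x, y, z in cm, then the turn, a rotation vector about the world's x, y, z in degrees. A call has 1 to 8 rows; each row shifts and turns the commanded pose from where the row before left it; what a row does not reach is not made up. A row lasts 1/10 s, in which the tool goes at most 50 mm and 8.59 degrees, less where a joint would pass 70% of its speed; a pose out of reach is approached as far as the arm can. A call with a gripper value outside its range is refused whole. "grip" is the opening, from 0 (shut) to 1 (fully open), set as the call begins (left out, the last holds). The fingers move at their own pace and stop on an object; "force" is the grip in N (left out, the last holds). Time passes only in rows, so rows that do not move let the fingers close. It gives the time, the measured TCP pose, the force and the opening at its end, in the units of the state.
- monitor.observe(): the state, without advancing time (a new reading comes with each control period).
- imaging.get_image(name): name is "scene" or "top" or "wrist"; returns a dict with "color" (420x560x3 uint8, red, green, blue), "fx", "fy", "cx", "cy" (pixels), "rvec" (rotation vector, rad) and "tvec" (3), from world to camera coordinates, as OpenCV has them; the wrist camera has in their place "mount" (4x4, takes a point from camera to tool coordinates, whose origin is the TCP and whose axes are the flange's). Camera axes: x right, y down, z forward; pixel columns grow to the right and rows downward; lengths in m; the calibration is good to about 2 mm. A picture is of the moment at which its call begins: read the wrist's pose just before it. There is no depth.
- workorder.sign_off(): hands the job in, once; it reports no verdict.
Trained networks look in the newest picture that a camera, given by its name, has taken for a name from the list of things; names that differ only in an ending like _2 or _b are one class to them, and where a whole thing is asked for, a point or a joint stands for the part that bears it (a point fixed in the world has none). Each returns a list of dicts, best first, with "p" (0 to 1); they miss things now and then, are a little off and sometimes report something else, mostly with a low value. They report only what shows in the picture. A call takes as long as a camera call. They do not tell look-alikes from the thing itself.
- outline_of(camera, thing): "mask" (420x560 bool, what is visible of it) and "rect" ([left, top, width, height] in pixels, round what is visible of it).
The state is a dict: "clock": time; "joints": joint angles; "dq": joint speeds; "joint_efforts": joint torques, N m; "position": TCP position; "ee_rot": TCP orientation; "force": force on the tool from outside, world axes, zero at the start; "ft_torque": the same for the moment, N m; "width": opening from 0.0 (shut) to 1.0 (fully open).
Only numpy, scipy, OpenCV 4.12 (cv2) and the standard library are available. Lean on these libraries where they do the work, as an engineer would, in place of code of your own. Each camera call takes 0.05 s, during which the arm holds its last target. There are 200 camera calls.

TASK

Pick up the blue angle gauge by its black handle and, with its foot flat on the grey stone of the sprung bar, run it with light, steady pressure from the green-banded end to the end next to the brass stud, without lifting it on the way. Then set the middle of the foot level on top of the brass stud and, keeping it lightly pressed on the stud, rock the gauge sideways until its swinging pointer comes to rest on the red mark. Finish holding it there, still gripped and resting on the stud only; leave the other things where they stand.

Things in the scene. Friction and masses are not known exactly. Their poses are not given: they have to be found in the camera images.
- gauge: Angle gauge, 141 mm high, about 0.36 kg, loose on the worktop: steel foot 40 (x) x 76 (y) x 12 mm; upright round blue housing, diameter 86, 18 thick, centred 56 mm above the underside; black handle on top, 22 (x) x 24 (y) mm, from 98 to 141 mm above the underside. Origin: centre of the foot's underside; z up; the white dial looks to -x, towards the robot; y is to its left at yaw 0.
- gauge_grip (a point): Point to grip in the black handle, 120 mm above the foot's underside on its centre line (axes as the gauge). The handle can be taken across 24 mm (gauge y, in the dial's plane) or 22 mm (gauge x).
- pointer (a joint): Black pendulum pointer on the dial, pivoted 56 mm above the foot's underside on a hinge along gauge x; swings freely (about 0.3 s a swing, settles within about 1 s) and hangs plumb. rad; 0: points to the foot's middle; positive: its lower end is on the gauge's +y side, which is when the gauge's top leans to its +y side by that angle.
- mark (a joint): Red mark, 5.5 mm wide, on the dial's lower edge at 34 mm from the pivot; it stays where it was set. Same angle as the pointer: the pointer lies on it when both values are equal. Always on the +y side, 0.17 to 0.40 rad.
- pointer_tip (a point): Outer end of the pointer, 34 mm from the pivot.
- mark_tip (a point): Middle of the red mark, 34 mm from the pivot.
- stone: Grey flat stone, 50 (x) x 180 (y) x 10 mm, fixed on the sprung bar. Origin: centre of its underside; its top is 10 mm above, about 62 mm above the worktop. The bar runs along the stone's y axis; the green band is at its -y end, the brass stud beyond its +y end.
- stone_start (a point): On the stone's top face, 40 mm in from the green-banded end: where the middle of the foot may start.
- stone_end (a point): On the stone's top face, 40 mm in from the end next to the stud: where the middle of the foot may finish the sweep.
- stud: Brass stud with a rounded top (a ridge along its x axis, 44 mm long, 20 mm wide, crown radius 10 mm), fixed on the bar 170 mm along +y from the stone's middle. Origin: centre of its underside on the bar; its crown is 24 mm above, 14 mm above the stone's top. Same axes as the stone.
- stud_top (a point): Highest point of the stud's crown, in its middle.
- bar (a joint): Travel of the sprung aluminium bar (70 x 330 x 14 mm, on a 110 x 330 mm steel plate that is fixed to the worktop) that carries stone and stud straight down: m, 0 at rest, at most 0.014. It begins to sink at about 1 N and then needs about 1 N per mm.
- beaker: Bystander: clear plastic beaker, 69 mm wide, 92 mm high; origin under its centre.
- tape: Bystander: tan tape roll, 69 mm wide, 19 mm high; origin under its centre.
- dropper: Bystander: amber dropper bottle with black cap, 42 mm wide, 101 mm high; origin under its centre.
Mind the look-alikes: they are no part of the job. Leave any brown look-alike of the gauge alone.

How it is judged:
By the outcome, as a careful person would: the job done as asked, in the order asked, and still so for the second after the job is handed in, while the arm keeps its last pose, push and grip.
It also fails if it takes over 58 s, if anything falls off the work surface, if the arm or the gripper's body presses on something with over 40 N, if the wrist force passes 120 N, or if a joint passes its speed limit or range.

## Working session

There is one attempt and no reset: what is moved stays moved. The work goes in short steps, Python scripts to look and compute and a tool call to move; the robot and the scene stay as the last step left them, time stands still between calls to the robot, and variables do not carry over. Pictures are saved under pics/ and viewed, about 8 in all and at most 12, crops included, and the job is handed in when it is done.

Besides the shell and the picture viewer there is one more tool, called after "Call:" by a JSON object that holds its "fn" and its "kwargs", one argument or row to a line. move_arm: Moves the arm, as the interface text tells. Its arguments: {"type":"object","properties":{"series":{"type":"array"},"grip":{"type":"number"},"force":{"type":"number"}},"required":["series"]}

```bash
ls; mkdir -p pics
cat > h.py <<'E'
import numpy as np, cv2
from cell import monitor, imaging, workorder, outline_of
from scipy.spatial.transform import Rotation as R
def cam(name):
    s=monitor.observe(); im=imaging.get_image(name)
    K=np.array([[im['fx'],0,im['cx']],[0,im['fy'],im['cy']],[0,0,1]])
    if 'mount' in im:
        T=np.eye(4);T[:3,:3]=R.from_rotvec(s['ee_rot']).as_matrix();T[:3,3]=s['position']
        W=np.linalg.inv(T@np.array(im['mount']))
    else:
        W=np.eye(4);W[:3,:3]=R.from_rotvec(np.ravel(im['rvec'])).as_matrix();W[:3,3]=np.ravel(im['tvec'])
    return im['color'],K,W
def ray(K,W,uv,z):
    C=np.linalg.inv(W);d=C[:3,:3]@np.linalg.inv(K)@np.array([uv[0],uv[1],1.]);o=C[:3,3]
    return o+d*(z-o[2])/d[2]
def proj(K,W,p):
    q=np.atleast_2d(p)@W[:3,:3].T+W[:3,3];q=q@K.T;return q[:,:2]/q[:,2:]
def save(n,c):cv2.imwrite('pics/'+n+'.png',np.ascontiguousarray(c[...,::-1]))
E
python3 - <<'E'
from h import *
a=[]
for n in('scene','top'):
    c,K,W=cam(n);save(n+'0',c)
    print(n,K[0,0],np.linalg.inv(W)[:3,3].round(3))
    for t in('gauge','stone','stud','beaker','tape','dropper','mark','pointer','bar'):
        for o in outline_of(n,t):
            m=np.argwhere(o['mask']);print(t,round(o['p'],2),o['rect'],m.mean(0)[::-1].round(1) if len(m) else '')
s=monitor.observe();print({k:np.round(v,3) for k,v in s.items()})
E
```

```text
pics
scene 544.601447621561 [-0.352 -0.639  0.929]
gauge 0.59 [306.6, 232.2, 39.2, 57.6] [325.6 262.5]
gauge 0.56 [273.8, 253.0, 37.4, 63.1] [292.7 286.6]
stone 0.89 [186.9, 211.5, 60.3, 33.7] [215.  228.1]
stone 0.33 [299.2, 194.8, 23.4, 19.8] [309.6 204.6]
stud 0.71 [159.1, 196.1, 19.1, 15.6] [169.2 202.3]
beaker 0.85 [264.1, 160.2, 26.1, 36.4] [276.2 176.6]
tape 0.77 [301.8, 194.8, 18.5, 19.2] [309.9 204.7]
dropper 0.89 [351.1, 192.4, 18.7, 36.3] [360.7 213.1]
bar 0.62 [160.7, 198.0, 19.1, 15.6] [169.8 202.4]
bar 0.56 [146.8, 194.2, 103.9, 63.1] [199.7 223.2]
top 453.35975127107304 [ 0.536 -0.035  1.211]
gauge 0.97 [316.8, 225.2, 32.2, 22.0] [330.4 233.7]
stone 0.84 [177.3, 241.7, 74.2, 25.4] [212.5 251.9]
stone 0.29 [139.0, 242.1, 12.5, 13.3] [145.6 246.6]
beaker 0.66 [195.2, 119.0, 29.9, 33.4] [209.4 133.3]
tape 0.81 [248.3, 131.4, 29.9, 29.7] [260.6 145.3]
tape 0.37 [317.7, 226.4, 34.1, 17.0] [331.5 233.6]
dropper 0.68 [314.3, 133.7, 16.0, 20.1] [321.1 143. ]
pointer 0.18 [176.5, 240.9, 71.6, 24.5] [212.6 251.9]
bar 0.92 [122.6, 228.1, 130.2, 44.2] [188.1 249.8]
{'clock': np.float64(1.0), 'joints': array([-1.226,  0.434,  0.025,  1.573, -0.012,  1.134, -0.075]), 'dq': array([ 0.003,  0.001, -0.001, -0.001, -0.001,  0.001, -0.   ]), 'joint_efforts': array([ 0.0000e+00, -6.6766e+01,  9.8400e-01, -3.1482e+01, -6.1000e-02,
        3.3000e-02,  0.0000e+00]), 'position': array([0.271, 0.563, 0.219]), 'ee_rot': array([0.698, 3.063, 0.   ]), 'force': array([-0.036, -0.273, -0.679]), 'ft_torque': array([ 0.007, -0.022, -0.068]), 'width': np.float64(1.001)}
```

Run:
```python
import cv2,numpy as np
a=cv2.imread('pics/scene0.png')[140:330,130:390];b=cv2.imread('pics/top0.png')[100:300,110:380]
a=cv2.resize(a,(800,585))[:,:];b=cv2.resize(b,(800,593))
cv2.imwrite('pics/s1.png',a);cv2.imwrite('pics/t1.png',b)
```

```text
(no output)
```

View pics/s1.png

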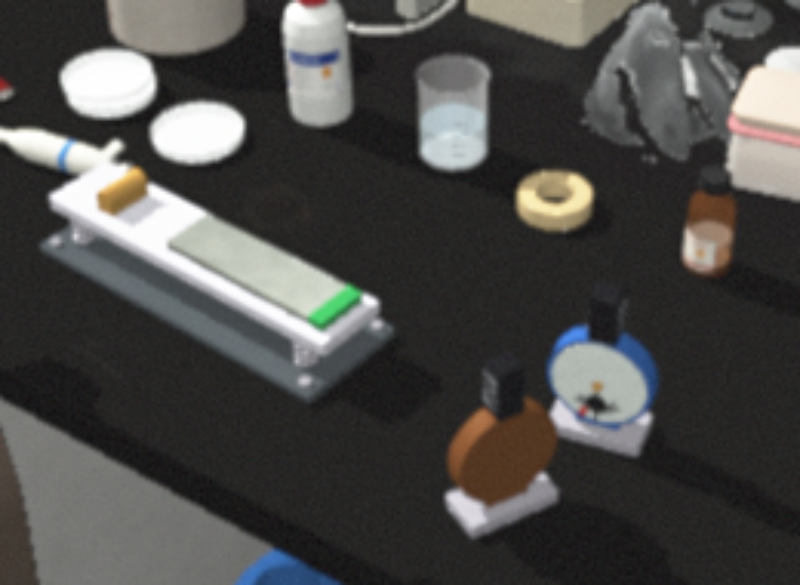

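View pics/t1.png

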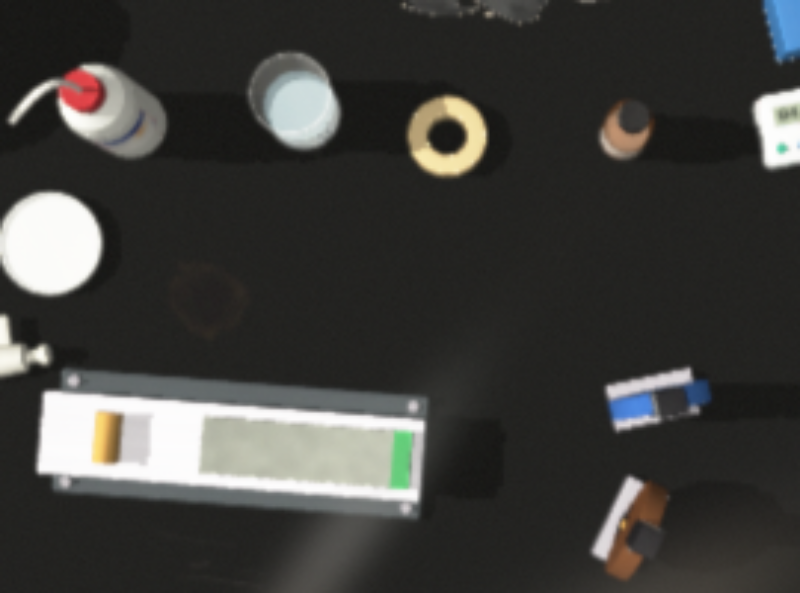

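Run:
```python
from h import *
c,K,W=cam('top')
px=lambda x,y:(110+(x+.5)*.3375-.5,100+(y+.5)*.3375-.5)
for o in outline_of('top','stone')[:1]:
    r=cv2.minAreaRect(np.argwhere(o['mask'])[:,::-1].astype(np.float32));b=cv2.boxPoints(r)
    P=np.array([ray(K,W,p,.062)[:2] for p in b]);print('stone mask',P.round(4),P.mean(0))
P=np.array([ray(K,W,px(*p),.062)[:2] for p in((202,415),(411,431),(411,491),(200,475))]);print('stone eye',P.round(4),P.mean(0))
print('stud',ray(K,W,px(108,437),.076))
P=np.array([ray(K,W,px(*p),.012)[:2] for p in((608,384),(690,368),(698,412),(616,430))]);print('foot',P.round(4),P.mean(0))
print('handle top',ray(K,W,px(672,402),.141))
# scene: stud, stone, handle
c,K,W=cam('scene')
px=lambda x,y:(130+(x+.5)*.325-.5,140+(y+.5)*.325-.5)
P=np.array([ray(K,W,px(*p),.062)[:2] for p in((205,215),(362,290),(312,327),(168,243))]);print('stone scene',P.round(4),P.mean(0))
print('handle top sc',ray(K,W,px(608,292),.141), 'stud',ray(K,W,px(124,182),.076))
```

```text
stone mask [[0.4477 0.2101]
 [0.4997 0.2071]
 [0.488  0.0278]
 [0.4362 0.0311]] [0.46789685 0.11902393]
stone eye [[0.4967 0.2079]
 [0.4848 0.0291]
 [0.4337 0.0285]
 [0.4455 0.2087]] [0.46516292 0.1185657 ]
stud [0.47782287 0.28399112 0.076     ]
foot [[ 0.5261 -0.1432]
 [ 0.541  -0.2162]
 [ 0.5019 -0.2235]
 [ 0.4852 -0.1506]] [ 0.51354606 -0.1833975 ]
handle top [ 0.51329015 -0.18258365  0.141     ]
stone scene [[0.4967 0.2062]
 [0.4905 0.0305]
 [0.4304 0.0352]
 [0.4484 0.2055]] [0.46650941 0.11937296]
handle top sc [ 0.51518568 -0.18380801  0.141     ] stud [0.48000831 0.28414426 0.076     ]
```

Call:
{"fn": "move_arm", "kwargs": {
  "series": [
    [1.2,-3.7,0.5,0,0,2],
    [1.2,-3.7,0.5,0,0,2],
    [1.2,-3.7,0.5,0,0,2],
    [1.2,-3.7,0.5,0,0,2],
    [1.2,-3.7,0.5,0,0,2],
    [1.2,-3.7,0.5,0,0,2],
    [1.2,-3.7,0.5,0,0,2],
    [1.2,-3.7,0.5,0,0,2]
  ],
  "grip": 0.8
}}

```text
clock: 1.95
position: [0.367, 0.2658, 0.259]
ee_rot: [0.262, 3.13, 0.001]
force: [-0.4, 0.8, -0.0]
width: 0.802
```

Call:
{"fn": "move_arm", "kwargs": {
  "series": [
    [1.2,-3.7,0,0,0,2],
    [1.2,-3.7,0,0,0,2],
    [1.2,-3.7,0,0,0,2],
    [1.2,-3.7,0,0,0,2],
    [1.2,-3.7,0,0,0,2],
    [1.2,-3.7,0,0,0,2],
    [1.2,-3.7,0,0,0,2],
    [1.2,-3.7,0,0,0,2]
  ]
}}

```text
clock: 2.75
position: [0.4629, -0.0302, 0.259]
ee_rot: [-0.176, 3.136, 0.0]
force: [0.3, -0.0, 0.4]
width: 0.798
```

Call:
{"fn": "move_arm", "kwargs": {
  "series": [
    [1.0,-3.0,0,0,0,1],
    [1.0,-3.0,0,0,0,1],
    [1.0,-3.0,0,0,0,1],
    [1.0,-3.0,0,0,0,1],
    [1.1,-3.3,0,0,0,1],
    [0,0,0,0,0,0]
  ]
}}

```text
clock: 3.35
position: [0.5139, -0.1866, 0.2588]
ee_rot: [-0.302, 3.127, -0.005]
force: [-0.3, 0.3, 0.7]
width: 0.799
```

Run:
```python
from h import *
c,K,W=cam('wrist');print(np.linalg.inv(W).round(3))
s=monitor.observe();print(s['position'],s['ee_rot'])
def gpose(x,y,yaw):
    r=R.from_euler('z',yaw,degrees=True).as_matrix()
    return lambda p:np.atleast_2d(p)@r.T+[x,y,0]
g=gpose(.514,-.183,11.5)
img=c.copy()
for pts in(np.array([(20,38,12),(-20,38,12),(-20,-38,12),(20,-38,12)]),np.array([(11,12,141),(-11,12,141),(-11,-12,141),(11,-12,141)])):
    uv=proj(K,W,g(pts/1000));cv2.polylines(img,[np.int32(uv.round())],1,(255,0,255),1)
save('w1',np.hstack([img])); print(g([[0,0,.12]]))
```

```text
[[-0.192  0.933  0.303  0.431]
 [ 0.981  0.184  0.058 -0.202]
 [-0.002  0.308 -0.951  0.425]
 [ 0.     0.     0.     1.   ]]
[ 0.5135702  -0.18398223  0.25854837] [ 3.04182690e-01 -3.12657657e+00  1.72314460e-03]
[[ 0.514 -0.183  0.12 ]]
```

View pics/w1.png

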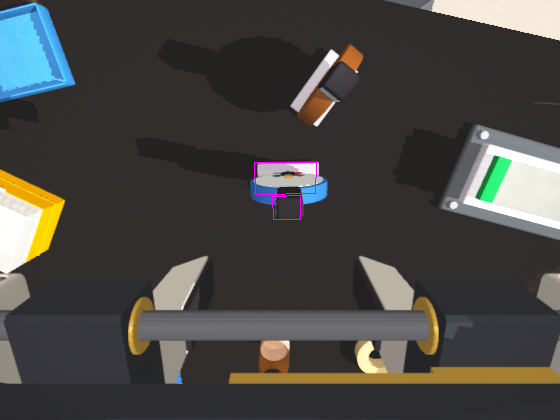

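Call:
{"fn": "move_arm", "kwargs": {
  "series": [
    [0,0,-2.5,0,0,0],
    [0,0,-2.5,0,0,0],
    [0,0,-2.5,0,0,0],
    [0,0,-2.5,0,0,0],
    [0,0,-2,0,0,0],
    [0,0,-1.85,0,0,0],
    [0,0,0,0,0,0]
  ]
}}

```text
clock: 4.1
position: [0.5121, -0.1796, 0.1182]
ee_rot: [0.312, -3.122, -0.003]
force: [-0.4, 1.1, -0.6]
width: 0.8
```

Call:
{"fn": "move_arm", "kwargs": {
  "series": [
    [0,0,0,0,0,0],
    [0,0,0,0,0,0],
    [0,0,0,0,0,0],
    [0,0,0,0,0,0],
    [0,0,0,0,0,0],
    [0,0,0,0,0,0]
  ],
  "grip": 0,
  "force": 35
}}

```text
clock: 4.7
position: [0.5137, -0.1816, 0.1204]
ee_rot: [-0.31, 3.126, 0.0]
force: [-0.8, 0.5, 1.1]
width: 0.326
```

Run:
```python
from h import *
s=monitor.observe();print({k:np.round(s[k],4) for k in('clock','position','ee_rot','force','width','ft_torque')})
c,K,W=cam('wrist');save('w2',cv2.resize(c[60:260,160:420],(780,600)))
```

```text
{'clock': np.float64(4.7), 'position': array([ 0.5137, -0.1816,  0.1204]), 'ee_rot': array([-0.3102,  3.1259,  0.    ]), 'force': array([-0.7851,  0.544 ,  1.0905]), 'width': np.float64(0.326), 'ft_torque': array([0.1017, 0.0096, 0.0171])}
```

View pics/w2.png

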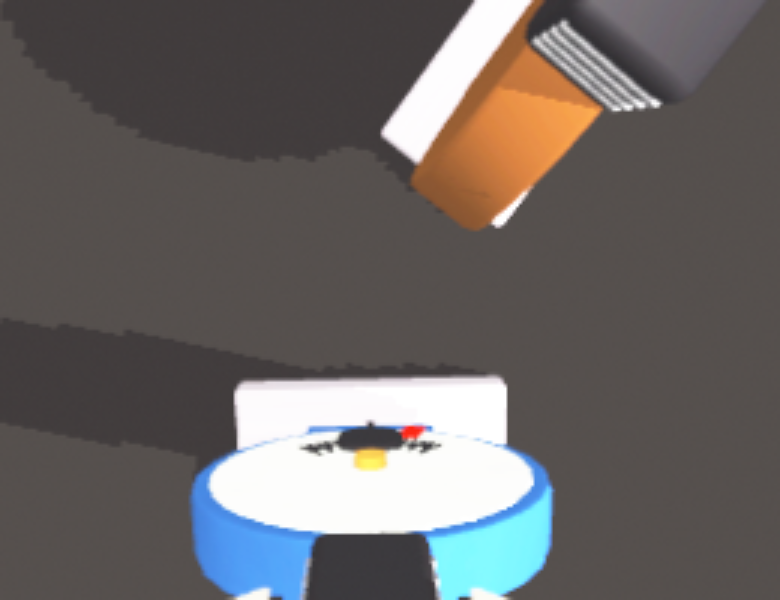

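Call:
{"fn": "move_arm", "kwargs": {
  "series": [
    [0,0,0,0,0,0],
    [0,0,0,0,0,0],
    [0,0,0,0,0,0],
    [0,0,0,0,0,0]
  ]
}}

```text
clock: 5.15
position: [0.5138, -0.1815, 0.1202]
ee_rot: [-0.31, 3.126, 0.0]
force: [0.5, 0.7, 1.9]
width: 0.261
```

```bash
cat > st.py <<'E'
from h import *
s=monitor.observe()
y=R.from_rotvec(s['ee_rot']).as_matrix()
print({k:np.round(s[k],4).tolist() for k in('clock','position','force','width','ft_torque')},'tool y',y[:,1].round(4),'z',y[:,2].round(4))
E
python3 st.py; python3 st.py
```

```text
{'clock': 5.15, 'position': [0.5138, -0.1815, 0.1202], 'force': [0.4867, 0.6784, 1.9318], 'width': 0.2607, 'ft_torque': [0.2429, -0.0643, -0.0067]} tool y [-1.967e-01  9.805e-01  1.000e-04] z [ 2.e-04  1.e-04 -1.e+00]
{'clock': 5.15, 'position': [0.5138, -0.1815, 0.1202], 'force': [0.4867, 0.6784, 1.9318], 'width': 0.2607, 'ft_torque': [0.2429, -0.0643, -0.0067]} tool y [-1.967e-01  9.805e-01  1.000e-04] z [ 2.e-04  1.e-04 -1.e+00]
```

Call:
{"fn": "move_arm", "kwargs": {
  "series": [
    [0,0,1,0,0,0],
    [0,0,2,0,0,0],
    [0,0,2.5,0,0,0],
    [0,0.5,2.5,0,0,0],
    [-0.4,2,2,0,0,-1.5],
    [-0.6,3,0,0,0,-1.9],
    [-0.6,3,0,0,0,-1.9],
    [-0.6,3,0,0,0,-1.9]
  ]
}}

```text
clock: 5.95
position: [0.4908, -0.0658, 0.2205]
ee_rot: [0.11, -3.139, -0.0]
force: [0.9, -0.2, -4.9]
width: 0.259
```

Call:
{"fn": "move_arm", "kwargs": {
  "series": [
    [-0.6,3,0,0,0,-1.9],
    [-0.6,3,0,0,0,-1.9],
    [-0.6,3,0,0,0,-1.9],
    [-0.6,3,0,0,0,-1.1],
    [-0.6,3,0,0,0,-1.1],
    [-0.4,1.6,0,0,0,0],
    [0,0,0,0,0,0],
    [0,0,0,0,0,0]
  ]
}}

```text
clock: 6.75
position: [0.4574, 0.0989, 0.2203]
ee_rot: [-0.102, -3.14, 0.001]
force: [0.3, -1.7, -4.2]
width: 0.261
```

```bash
cat > ov.py <<'E'
from h import *
import sys
# overlay gauge (rigid with tool) and stone/stud model
def run(name,camn,stone=(.4667,.119),yaw=-3.8,sink=0,crop=None,draw=True):
    c,K,W=cam(camn);img=c.copy()
    s=monitor.observe();T=R.from_rotvec(s['ee_rot']).as_matrix()
    G=np.c_[-T[:,0],T[:,1],-T[:,2]]
    if G[0,0]<0: G[:,:2]*=-1
    pb=s['position']-G@[0,0,.12]
    r=R.from_euler('z',yaw,degrees=True).as_matrix()
    st=lambda p:np.array(p)/1000@r.T+[stone[0],stone[1],0.062-sink]
    gg=lambda p:np.array(p)/1000@G.T+pb
    if draw:
      for P,col in((st([(25,90,0),(-25,90,0),(-25,-90,0),(25,-90,0)]),(255,0,255)),(st([(22,170,14),(-22,170,14)]),(255,0,255)),
        (gg([(20,38,12),(-20,38,12),(-20,-38,12),(20,-38,12)]),(0,0,255))):
        cv2.polylines(img,[np.int32(proj(K,W,P).round())],1,col,1)
    if crop: x,y,w,h=crop;img=img[y:y+h,x:x+w];k=min(800/w,600/h);img=cv2.resize(img,None,fx=k,fy=k)
    save(name,img)
    print('foot',pb.round(4),'G',G.round(3).tolist(),'stone rel foot mm',((pb-st([0,0,0]))@r*1000).round(1))
E
python3 st.py; python3 -c "
from ov import *
run('w3','wrist');run('t3','top')"
```

```text
{'clock': 6.75, 'position': [0.4574, 0.0989, 0.2203], 'force': [0.2712, -1.7113, -4.2166], 'width': 0.261, 'ft_torque': [-0.0629, -0.011, -0.0066]} tool y [ 6.510e-02  9.979e-01 -6.000e-04] z [-3.e-04 -6.e-04 -1.e+00]
foot [0.4575 0.0983 0.1002] G [[0.998, 0.066, 0.0], [-0.066, 0.998, 0.001], [-0.0, -0.001, 1.0]] stone rel foot mm [ -7.8 -21.3  38.2]
foot [0.4577 0.0981 0.1002] G [[0.998, 0.067, 0.0], [-0.067, 0.998, 0.001], [-0.0, -0.001, 1.0]] stone rel foot mm [ -7.6 -21.4  38.2]
```

View pics/w3.png

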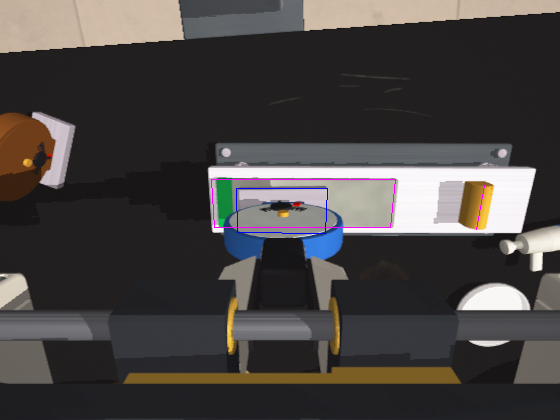

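Run:
```python
from h import *
for n in('wrist','top'):
    c,K,W=cam(n);h=cv2.cvtColor(c,cv2.COLOR_RGB2HSV).astype(int)
    gr=(h[...,0]>45)&(h[...,0]<80)&(h[...,1]>120)&(h[...,2]>60)
    br=(h[...,0]>12)&(h[...,0]<28)&(h[...,1]>120)&(h[...,2]>90)
    for nm,m,z,tgt in(('green',gr,.062,(.46,.035)),('brass',br,.072,(.478,.286))):
        nl,L,S,C=cv2.connectedComponentsWithStats(m.astype(np.uint8))
        i=min(range(1,nl),key=lambda i:np.hypot(*(ray(K,W,C[i],z)[:2]-tgt)) if S[i,4]>20 else 9)
        b=cv2.boxPoints(cv2.minAreaRect(np.argwhere(L==i)[:,::-1].astype(np.float32)))
        d=[ray(K,W,p,z)[:2].round(4).tolist() for p in b];print(n,nm,S[i],d,ray(K,W,C[i],z).round(4))
    for o in outline_of(n,'stone')[:1]:
        b=cv2.boxPoints(cv2.minAreaRect(np.argwhere(o['mask'])[:,::-1].astype(np.float32)))
        print(n,'stone',o['p'],o['rect'],[ray(K,W,p,.062)[:2].round(4).tolist() for p in b])
    if n=='wrist':
        print(c[195,205:240].tolist());print(c[195,385:410].tolist())
```

```text
wrist green [217 178  17  49 606] [[0.4359, 0.0357], [0.4364, 0.0506], [0.4862, 0.0466], [0.4857, 0.031]] [0.4567 0.0409 0.062 ]
wrist brass [ 460  181   35   48 1295] [[0.4956, 0.2701], [0.4486, 0.2746], [0.4559, 0.3019], [0.5034, 0.2986]] [0.4755 0.2868 0.072 ]
wrist stone 0.88 [215.9, 177.8, 182.2, 48.4] [[0.4842, 0.0284], [0.4339, 0.0352], [0.4471, 0.2129], [0.4982, 0.2145]]
[[24, 21, 22], [22, 21, 20], [23, 21, 22], [24, 22, 22], [24, 22, 22], [146, 140, 146], [190, 182, 188], [192, 184, 190], [191, 183, 189], [191, 183, 189], [192, 183, 189], [191, 184, 189], [131, 160, 135], [23, 137, 60], [19, 136, 58], [18, 136, 59], [19, 136, 58], [20, 136, 59], [18, 136, 58], [18, 136, 60], [20, 136, 59], [17, 136, 58], [20, 136, 58], [20, 136, 59], [19, 136, 59], [16, 135, 58], [18, 135, 59], [42, 129, 66], [112, 132, 107], [137, 136, 126], [136, 135, 126], [137, 136, 126], [136, 135, 125], [143, 138, 137], [186, 176, 183]]
[[180, 179, 165], [181, 179, 166], [182, 179, 167], [184, 181, 169], [184, 181, 168], [184, 182, 168], [182, 181, 166], [180, 180, 166], [181, 181, 167], [181, 180, 166], [180, 180, 166], [179, 179, 165], [220, 217, 211], [246, 242, 244], [250, 247, 250], [250, 247, 250], [250, 247, 250], [250, 247, 250], [250, 247, 250], [250, 248, 250], [250, 248, 250], [250, 248, 250], [251, 248, 250], [250, 248, 250], [250, 248, 250]]
top green [548 258  12  12  78] [[0.435, -0.7253], [0.4599, -0.7283], [0.457, -0.7567], [0.4322, -0.7537]] [ 0.4443 -0.7397  0.062 ]
top brass [142 240   8  14  98] [[0.4954, 0.2958], [0.4956, 0.2782], [0.4631, 0.2776], [0.4629, 0.2952]] [0.4794 0.2862 0.072 ]
top stone 0.53 [177.7, 240.6, 71.0, 13.8] [[0.4811, 0.2083], [0.4987, 0.2071], [0.4857, 0.0294], [0.4681, 0.0307]]
```

Call:
{"fn": "move_arm", "kwargs": {
  "series": [
    [0.2,-1,-0.5,0,0,0],
    [0.2,-1,-1,0,0,0],
    [0.15,-0.75,-1,0,0,0],
    [0,0,-0.5,0,0,0],
    [0,0,0,0,0,0],
    [0,0,0,0,0,0]
  ]
}}

```text
clock: 7.65
position: [0.4631, 0.0721, 0.19]
ee_rot: [-0.103, -3.139, 0.0]
force: [1.0, -0.3, -3.3]
width: 0.255
```

```bash
cat > fz.py <<'E'
from h import *
F=[];P=[];M=[]
for i in range(4):
    imaging.get_image('top');s=monitor.observe();F.append(s['force']);P.append(s['position']);M.append(s['ft_torque'])
print('clock',round(s['clock'],2),'F',np.mean(F,0).round(2),'sd',np.std(F,0).round(2),'M',np.mean(M,0).round(3),'P',np.mean(P,0).round(4),'sd',np.std(P,0).round(4))
E
python3 fz.py; python3 -c "
from ov import *
run('w4','wrist',stone=(.4667,.1203))"
```

```text
clock 7.85 F [ 0.39  0.1  -3.84] sd [0.3  0.4  0.49] M [ 0.047  0.013 -0.   ] P [0.4633 0.0723 0.1904] sd [0.     0.     0.0001]
foot [0.4634 0.0722 0.0704] G [[0.998, 0.065, -0.001], [-0.065, 0.998, -0.0], [0.001, 0.0, 1.0]] stone rel foot mm [ -0.1 -48.2   8.4]
```

Call:
{"fn": "move_arm", "kwargs": {
  "series": [
    [0,-0.1,-0.3,0,0,0],
    [0,0,-0.3,0,0,0],
    [0,0,-0.1,0,0,0],
    [0,0,-0.1,0,0,0],
    [0,0,-0.1,0,0,0],
    [0,0,-0.1,0,0,0],
    [0,0,0,0,0,0],
    [0,0,0,0,0,0]
  ]
}}

```text
clock: 8.7
position: [0.4632, 0.0709, 0.1803]
ee_rot: [0.103, 3.14, 0.0]
force: [-1.4, -0.0, -1.3]
width: 0.26
```

```bash
python3 fz.py; python3 -c "
from ov import *
run('w5','wrist',stone=(.4667,.1203),draw=False,crop=(160,130,260,130));run('s5','scene',draw=False,crop=(140,170,140,100))"
```

```text
clock 8.9 F [-1.01  0.03 -0.44] sd [0.55 0.55 0.31] M [-0.049  0.227 -0.013] P [0.4632 0.0709 0.1802] sd [0. 0. 0.]
foot [0.4632 0.0709 0.0602] G [[0.998, 0.066, -0.0], [-0.066, 0.998, -0.0], [0.0, 0.0, 1.0]] stone rel foot mm [ -0.2 -49.5  -1.8]
foot [0.4632 0.0709 0.0602] G [[0.998, 0.066, -0.0], [-0.066, 0.998, -0.0], [0.0, 0.0, 1.0]] stone rel foot mm [ -0.3 -48.2  -1.8]
```

View pics/s5.png

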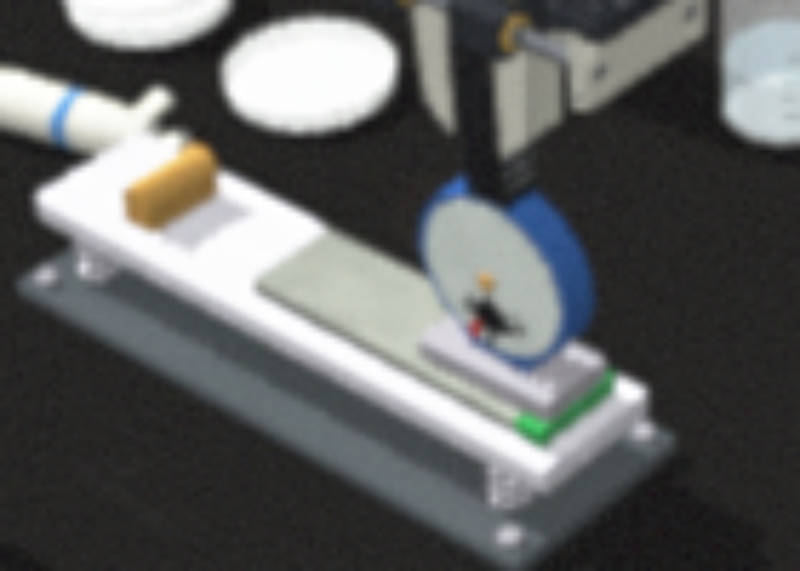

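View pics/w5.png

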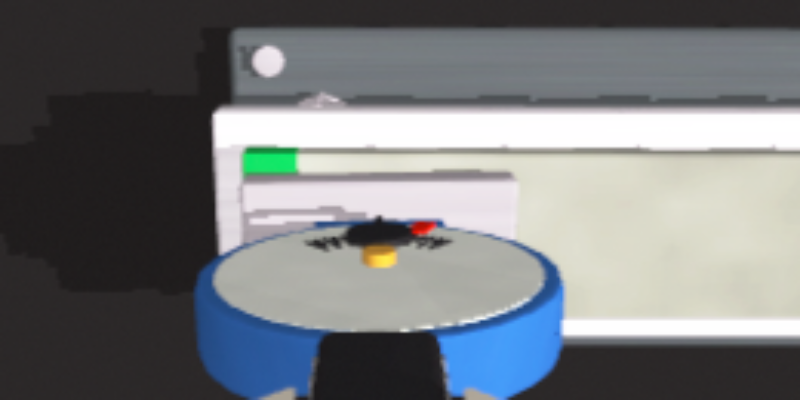

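Call:
{"fn": "move_arm", "kwargs": {
  "series": [
    [0.01,0.2,0,0,0,0],
    [0.03,0.4,0,0,0,0],
    [0.03,0.4,0,0,0,0],
    [0.02,0.4,0,0,0,0],
    [0.03,0.4,0,0,0,0],
    [0.03,0.4,0,0,0,0],
    [0.02,0.4,0,0,0,0],
    [0.03,0.4,0,0,0,0]
  ]
}}

```text
clock: 9.8
position: [0.4651, 0.1013, 0.1801]
ee_rot: [-0.103, -3.14, -0.0]
force: [-0.3, -2.9, -0.5]
width: 0.258
```

Call:
{"fn": "move_arm", "kwargs": {
  "series": [
    [0.02,0.4,0,0,0,0],
    [0.03,0.4,0,0,0,0],
    [0.03,0.4,0,0,0,0],
    [0.02,0.4,0,0,0,0],
    [0.03,0.4,0,0,0,0],
    [0.03,0.4,0,0,0,0],
    [0.02,0.4,0,0,0,0],
    [0.03,0.4,0,0,0,0]
  ]
}}

```text
clock: 10.6
position: [0.4672, 0.1332, 0.1801]
ee_rot: [-0.103, -3.14, 0.0]
force: [-0.8, -1.8, -1.1]
width: 0.262
```

Call:
{"fn": "move_arm", "kwargs": {
  "series": [
    [0.03,0.4,0,0,0,0],
    [0.03,0.4,0,0,0,0],
    [0.02,0.4,0,0,0,0],
    [0.03,0.4,0,0,0,0],
    [0.03,0.4,0,0,0,0],
    [0.02,0.4,0,0,0,0],
    [0.03,0.4,0,0,0,0]
  ]
}}

```text
clock: 11.3
position: [0.4691, 0.1612, 0.1802]
ee_rot: [0.103, 3.14, 0.0]
force: [0.0, -2.7, -0.9]
width: 0.258
```

```bash
python3 st.py; python3 fz.py; python3 -c "
from ov import *
run('w6','wrist',stone=(.4667,.1203),sink=.0024,crop=(180,130,320,150));"
```

```text
{'clock': 11.3, 'position': [0.4691, 0.1612, 0.1802], 'force': [0.0301, -2.7091, -0.9161], 'width': 0.2577, 'ft_torque': [-0.5102, -0.0117, -0.0422]} tool y [6.550e-02 9.979e-01 1.000e-04] z [ 0.e+00  1.e-04 -1.e+00]
clock 11.5 F [-0.02  0.41 -0.77] sd [0.32 1.02 0.33] M [0.155 0.02  0.019] P [0.4692 0.1618 0.1802] sd [0.     0.0002 0.    ]
foot [0.4693 0.1616 0.0603] G [[0.998, 0.065, -0.0], [-0.065, 0.998, -0.001], [0.0, 0.001, 1.0]] stone rel foot mm [-0.2 41.4  0.7]
```

View pics/w6.png

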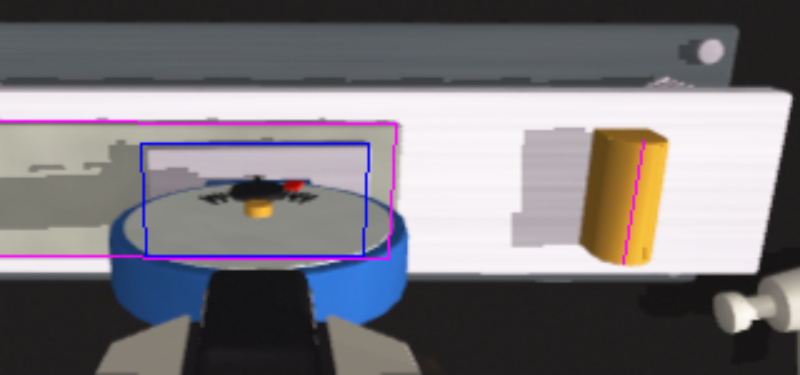

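Call:
{"fn": "move_arm", "kwargs": {
  "series": [
    [0.03,0.4,0,0,0,0],
    [0.02,0.3,0,0,0,0],
    [0.01,0.2,0,0,0,0],
    [0,0,0,0,0,0],
    [0,0,0,0,0,0]
  ]
}}

```text
clock: 12.05
position: [0.4698, 0.17, 0.1802]
ee_rot: [0.103, 3.14, 0.0]
force: [-0.1, -0.9, -0.9]
width: 0.256
```

```bash
python3 fz.py; python3 st.py
```

```text
clock 12.25 F [-0.26  0.19 -0.69] sd [0.26 0.56 0.41] M [-0.072  0.069  0.041] P [0.4698 0.17   0.1802] sd [0. 0. 0.]
{'clock': 12.25, 'position': [0.4697, 0.17, 0.1802], 'force': [-0.4145, -0.2367, -1.1949], 'width': 0.2587, 'ft_torque': [-0.053, 0.0819, 0.0579]} tool y [6.560e-02 9.978e-01 4.000e-04] z [ 1.e-04  4.e-04 -1.e+00]
```

Call:
{"fn": "move_arm", "kwargs": {
  "series": [
    [0.01,0.1,0,0,0,0],
    [0,0,0,0,0,0],
    [0,0,1,0,0,0],
    [0,0,1.5,0,0,0],
    [0,0,1.5,0,0,0],
    [0.1,1.5,0,0,0,0],
    [0.2,2.5,0,0,0,0],
    [0.2,2.5,0,0,0,0]
  ]
}}

```text
clock: 13.05
position: [0.4746, 0.2375, 0.2202]
ee_rot: [-0.104, -3.14, -0.001]
force: [-0.1, -0.5, -4.1]
width: 0.259
```

Call:
{"fn": "move_arm", "kwargs": {
  "series": [
    [0.2,2.5,0,0,0,0],
    [0.1,2.0,0,0,0,0],
    [0,0.9,0,0,0,0],
    [0,0,0,0,0,0],
    [0,0,0,0,0,0],
    [0,0,0,0,0,0]
  ]
}}

```text
clock: 13.65
position: [0.4781, 0.2884, 0.2202]
ee_rot: [0.106, 3.14, -0.001]
force: [0.2, 0.9, -3.6]
width: 0.259
```

```bash
python3 fz.py; python3 -c "
from ov import *
run('w7','wrist',stone=(.4667,.1208),crop=(160,120,280,140));run('s7','scene',stone=(.4667,.1208),crop=(120,130,160,120));run('t7','top',stone=(.4667,.1208),crop=(120,200,140,100))"
```

```text
clock 13.85 F [ 0.37  0.36 -4.12] sd [0.75 0.39 0.51] M [0.006 0.017 0.001] P [0.4781 0.2888 0.2203] sd [0.     0.0002 0.    ]
foot [0.478  0.2894 0.1003] G [[0.998, 0.066, -0.0], [-0.066, 0.998, -0.0], [0.0, 0.0, 1.0]] stone rel foot mm [1.000e-01 1.689e+02 3.830e+01]
foot [0.4779 0.2895 0.1002] G [[0.998, 0.066, -0.0], [-0.066, 0.998, -0.0], [0.0, 0.0, 1.0]] stone rel foot mm [  0.  169.1  38.2]
foot [0.4779 0.2896 0.1002] G [[0.998, 0.066, -0.0], [-0.066, 0.998, -0.0], [0.0, 0.0, 1.0]] stone rel foot mm [ -0.  169.2  38.2]
```

```bash
python3 -c "
import cv2,numpy as np
a=cv2.imread('pics/w7.png');b=cv2.imread('pics/s7.png')
a=cv2.resize(a,(600,300));b=cv2.resize(b,(400,300));c=np.zeros((600,600,3),np.uint8);c[:300]=a;c[300:,:400]=b
cv2.imwrite('pics/c7.png',c)"
```

```text
(no output)
```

View pics/c7.png

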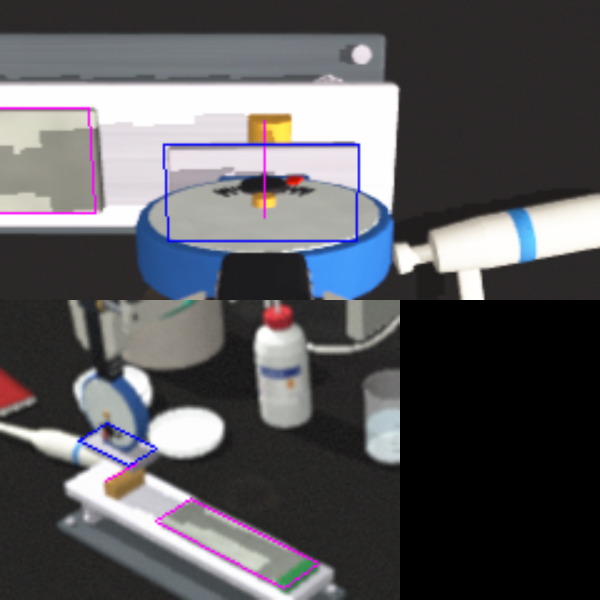

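Run:
```python
from h import *
c,K,W=cam('wrist');h=cv2.cvtColor(c,cv2.COLOR_RGB2HSV).astype(int)
br=(h[...,0]>12)&(h[...,0]<28)&(h[...,1]>120)&(h[...,2]>90)
nl,L,S,C=cv2.connectedComponentsWithStats(br.astype(np.uint8))
r=R.from_euler('z',-3.8,degrees=True).as_matrix()
print(K)
for i in range(1,nl):
    if S[i,4]>8 and 150<C[i][1]<230 and 200<C[i][0]<340:
        for z in(.06,.07,.156):print(S[i],C[i].round(1),z,(ray(K,W,C[i],z)@r*1000).round(1))
s=monitor.observe();print((s['position']@r*1000).round(1))
```

```text
[[335.79449062   0.         282.91694561]
 [  0.         335.79449062 215.3621431 ]
 [  0.           0.           1.        ]]
[276 174  19  13 228] [285.  179.7] 0.06 [442.  323.8  60. ]
[276 174  19  13 228] [285.  179.7] 0.07 [439.9 323.7  70. ]
[276 174  19  13 228] [285.  179.7] 0.156 [421.8 323.  156. ]
[278 210  11   7  69] [282.7 213. ] 0.06 [476.5 321.6  60. ]
[278 210  11   7  69] [282.7 213. ] 0.07 [473.3 321.6  70. ]
[278 210  11   7  69] [282.7 213. ] 0.156 [446.2 321.5 156. ]
[457.6 320.7 220.2]
```

Call:
{"fn": "move_arm", "kwargs": {
  "series": [
    [0.01,0.2,-0.5,0,0,0],
    [0,0.02,-0.8,0,0,0],
    [0,0,-0.6,0,0,0],
    [0,0,-0.3,0,0,0],
    [0,0,-0.2,0,0,0],
    [0,0,-0.1,0,0,0],
    [0,0,-0.1,0,0,0],
    [0,0,0,0,0,0]
  ]
}}

```text
clock: 14.85
position: [0.478, 0.292, 0.1943]
ee_rot: [0.103, 3.14, 0.0]
force: [-1.3, -1.0, -1.6]
width: 0.252
```

```bash
cat > mk.py <<'E'
from h import *
def meas(camn,save_as=None):
    c,K,W=cam(camn);s=monitor.observe();T=R.from_rotvec(s['ee_rot']).as_matrix()
    G=np.c_[-T[:,0],T[:,1],-T[:,2]]
    if G[0,0]<0: G[:,:2]*=-1
    piv=s['position']-G@[0,0,.064]
    C=np.linalg.inv(W)
    uvp=proj(K,W,piv+G@[-.010,0,0])[0]
    h=cv2.cvtColor(c,cv2.COLOR_RGB2HSV).astype(int)
    red=((h[...,0]<6)|(h[...,0]>172))&(h[...,1]>140)&(h[...,2]>90)
    blk=h[...,2]<60
    yl=(h[...,0]>12)&(h[...,0]<28)&(h[...,1]>120)&(h[...,2]>90)
    def gp(uv):
        d=G.T@(C[:3,:3]@np.linalg.inv(K)@np.array([uv[0],uv[1],1.]));o=G.T@(C[:3,3]-piv)
        p=o+d*((-.010-o[0])/d[0]);return p*1000
    out={}
    for nm,m in(('red',red),('hub',yl)):
        ij=np.argwhere(m)[:,::-1];ij=ij[np.hypot(*(ij-uvp).T)<60]
        P=np.array([gp(q) for q in ij]) if len(ij) else np.zeros((0,3))
        P=P[np.hypot(P[:,1],P[:,2])<45] if len(P) else P
        if len(P):
            m_=P.mean(0);out[nm]=m_;print(camn,nm,len(P),'yz',m_[1:].round(1),'ang',round(float(np.arctan2(m_[1],-m_[2])),3))
    print('lean rad',round(float(np.arctan2(*( [G[:,2]@np.array([0.066,.998,0]),G[2,2]]))),4),'hubpx',uvp.round(1))
    if 'red' in out and 'hub' in out:
        d=out['red']-out['hub'];print(' red-hub yz',d[1:].round(1),'r',np.hypot(d[1],d[2]).round(1),'ang',round(float(np.arctan2(d[1],-d[2])),3))
    if save_as:
        x,y=np.int32(uvp);cc=c[max(0,y-40):y+40,max(0,x-50):x+50];save(save_as,cv2.resize(cc,None,fx=7,fy=7,interpolation=cv2.INTER_CUBIC))
E
python3 fz.py; python3 -c "
from mk import *
meas('wrist','m1');meas('scene','m2')"
```

```text
clock 15.05 F [-1.63 -1.37 -1.15] sd [0.59 0.33 0.35] M [-0.338  0.342 -0.012] P [0.478  0.292  0.1944] sd [0. 0. 0.]
wrist red 28 yz [ 11.8 -30.3] ang 0.372
wrist hub 71 yz [ 0.7 -6.1] ang 0.113
lean rad -0.0001 hubpx [281.5 215. ]
 red-hub yz [ 11.1 -24.2] r 26.6 ang 0.431
lean rad -0.0001 hubpx [162.  183.2]
```

Call:
{"fn": "move_arm", "kwargs": {
  "series": [
    [0.023,0.355,-0.005,-1.697,0.112,0],
    [0.023,0.355,-0.015,-1.697,0.112,0],
    [0.023,0.354,-0.024,-1.697,0.112,0],
    [0.023,0.353,-0.034,-1.697,0.112,0],
    [0.023,0.352,-0.043,-1.697,0.112,0]
  ]
}}

```text
clock: 15.65
position: [0.4791, 0.3106, 0.1928]
ee_rot: [-0.101, -3.126, 0.236]
force: [0.2, -0.5, -1.0]
width: 0.256
```

```bash
python3 fz.py; python3 st.py
```

```text
clock 15.85 F [-0.04  1.28 -0.77] sd [0.65 0.52 0.42] M [ 0.515 -0.068  0.016] P [0.4788 0.3116 0.1925] sd [0.0002 0.0006 0.0002]
{'clock': 15.85, 'position': [0.4791, 0.3109, 0.1927], 'force': [-0.591, 1.7824, -0.8322], 'width': 0.2581, 'ft_torque': [0.9928, 0.0517, 0.0117]} tool y [ 0.0639  0.9871 -0.1469] z [-0.0094 -0.1466 -0.9892]
```

Call:
{"fn": "move_arm", "kwargs": {
  "series": [
    [0.023,0.35,-0.053,-1.697,0.112,0],
    [0.023,0.348,-0.062,-1.697,0.112,0],
    [0.023,0.346,-0.072,-1.697,0.112,0],
    [0.023,0.344,-0.081,-1.697,0.112,0],
    [0.022,0.341,-0.091,-1.697,0.112,0],
    [0,0,0,0,0,0],
    [0,0,0,0,0,0],
    [0,0,0,0,0,0]
  ]
}}

```text
clock: 16.65
position: [0.4802, 0.3275, 0.1894]
ee_rot: [-0.102, -3.096, 0.461]
force: [-0.5, 1.9, -1.2]
width: 0.256
```

Call:
{"fn": "move_arm", "kwargs": {
  "series": [
    [0,0,0,0,0,0],
    [0,0,0,0,0,0],
    [0,0,0,0,0,0],
    [0,0,0,0,0,0]
  ]
}}

```text
clock: 17.05
position: [0.4803, 0.3271, 0.1895]
ee_rot: [-0.102, -3.096, 0.462]
force: [-0.4, 3.0, -0.9]
width: 0.255
```

```bash
python3 fz.py; python3 st.py; python3 -c "
from mk import *
meas('wrist','m3');meas('scene','m4')
import cv2
a=cv2.imread('pics/m3.png');b=cv2.imread('pics/m4.png');k=[cv2.resize(i,(600,300*i.shape[0]*2//i.shape[1])) for i in(a,b)]
o=np.vstack(k);print(o.shape);cv2.imwrite('pics/c8.png',cv2.resize(o,(500,600)) )"
```

```text
clock 17.25 F [-0.3   2.25 -0.85] sd [0.21 0.32 0.58] M [ 1.341  0.023 -0.023] P [0.4803 0.3271 0.1894] sd [0. 0. 0.]
{'clock': 17.25, 'position': [0.4803, 0.3271, 0.1894], 'force': [-0.3282, 2.6614, -0.4527], 'width': 0.2573, 'ft_torque': [1.3246, 0.0558, 0.0215]} tool y [ 0.0627  0.9543 -0.2923] z [-0.0192 -0.2917 -0.9563]
wrist red 9 yz [ 14.7 -32.9] ang 0.419
wrist hub 67 yz [ 1.5 -4.6] ang 0.313
lean rad 0.2967 hubpx [281.5 214.8]
 red-hub yz [ 13.2 -28.3] r 31.2 ang 0.435
scene hub 1 yz [-0.1 -0.8] ang -0.09
lean rad 0.2967 hubpx [157.9 181.7]
(960, 600, 3)
```

View pics/m3.png

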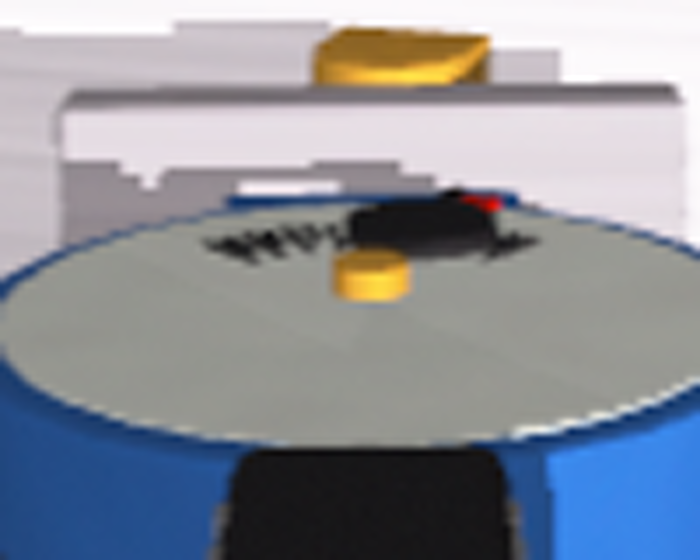

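Run:
```python
import cv2,numpy as np
for f in('m1','m3'):
    c=cv2.imread(f'pics/{f}.png');h=cv2.cvtColor(c,cv2.COLOR_BGR2HSV).astype(int)
    red=((h[...,0]<8)|(h[...,0]>172))&(h[...,1]>120)&(h[...,2]>90)
    p=np.argwhere(red);print(f,'red cols',p[:,1].min(),p[:,1].max(),'rows',p[:,0].min(),p[:,0].max(),p.mean(0))
    for r in range(p[:,0].min(),p[:,0].max()+1,3):
        q=p[p[:,0]==r];
        print(r,q[:,1].min() if len(q) else '',q[:,1].max() if len(q) else '',end='; ')
    yl=(h[...,0]>12)&(h[...,0]<28)&(h[...,1]>120)&(h[...,2]>90);y=np.argwhere(yl);y=y[(y[:,0]>230)&(y[:,0]<310)];print('\nhub',y.mean(0),y.min(0),y.max(0))
a=cv2.imread('pics/m1.png')[120:320,150:650];b=cv2.imread('pics/m3.png')[120:320,150:650]
s=cv2.imread('pics/m4.png');s=s[:,50:650]
o=np.vstack([cv2.resize(a,(750,300)),cv2.resize(b,(750,300))]);cv2.imwrite('pics/c9.png',o)
```

```text
m1 red cols 433 491 rows 194 225 [208.66618076 460.74781341]
194 447 456; 197 444 486; 200 441 490; 203 437 491; 206 435 488; 209 433 486; 212 437 483; 215 438 479; 218 437 477; 221 437 474; 224 443 470; 
hub [272.24621212 363.47610723] [247 326] [298 401]
m3 red cols 463 500 rows 195 212 [202.41878173 484.03553299]
195 468 474; 198 463 495; 201 465 498; 204 477 499; 207 480 500; 210 485 497; 
hub [274.8562537  370.79223474] [249 334] [300 408]
```

View pics/c9.png

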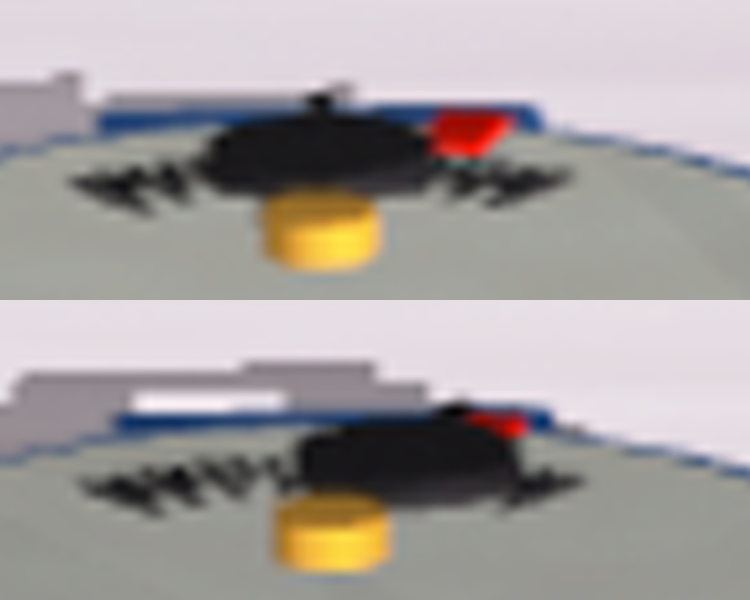

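Call:
{"fn": "move_arm", "kwargs": {
  "series": [
    [0.016,0.263,-0.072,-1.198,0.079,0],
    [0.016,0.263,-0.072,-1.198,0.079,0],
    [0,0,0,0,0,0],
    [0,0,0,0,0,0],
    [0,0,0,0,0,0],
    [0,0,0,0,0,0],
    [0,0,0,0,0,0],
    [0,0,0,0,0,0]
  ]
}}

```text
clock: 18.15
position: [0.4805, 0.3322, 0.188]
ee_rot: [-0.102, -3.084, 0.527]
force: [0.3, 0.6, -0.2]
width: 0.254
```

Call:
{"fn": "move_arm", "kwargs": {
  "series": [
    [0,0,0,0,0,0],
    [0,0,0,0,0,0],
    [0,0,0,0,0,0],
    [0,0,0,0,0,0]
  ]
}}

```text
clock: 18.55
position: [0.4805, 0.3323, 0.1879]
ee_rot: [-0.101, -3.084, 0.527]
force: [-0.5, 0.2, -1.4]
width: 0.261
```

```bash
python3 fz.py; python3 st.py; python3 -c "
from mk import *
meas('wrist','m5');meas('scene','m6')
from ov import *
run('s8','scene',stone=(.4667,.1225),draw=False,crop=(125,130,100,100))
a=cv2.imread('pics/m5.png')[120:320,150:650];h=cv2.cvtColor(cv2.imread('pics/m5.png'),cv2.COLOR_BGR2HSV).astype(int)
red=((h[...,0]<8)|(h[...,0]>172))&(h[...,1]>120)&(h[...,2]>90);p=np.argwhere(red);print(len(p),p.min(0) if len(p) else'',p.max(0) if len(p) else '')
yl=(h[...,0]>12)&(h[...,0]<28)&(h[...,1]>120)&(h[...,2]>90);y=np.argwhere(yl);y=y[(y[:,0]>230)&(y[:,0]<310)];print('hub',y.mean(0))
b=cv2.resize(cv2.imread('pics/s8.png'),(300,300));o=np.zeros((600,750,3),np.uint8);o[:300]=cv2.resize(a,(750,300));o[300:,:300]=b
m=cv2.imread('pics/m5.png');o[300:,320:]=cv2.resize(m[0:560],(430,300));cv2.imwrite('pics/c10.png',o)"
```

```text
clock 18.75 F [-0.55  1.5  -0.76] sd [0.2  0.69 0.66] M [ 0.756  0.043 -0.024] P [0.4805 0.3323 0.1879] sd [0. 0. 0.]
{'clock': 18.75, 'position': [0.4806, 0.3323, 0.1879], 'force': [-0.6335, 0.3785, -1.2074], 'width': 0.2582, 'ft_torque': [0.7496, 0.0639, -0.0099]} tool y [ 0.0619  0.9411 -0.3323] z [-0.0219 -0.3316 -0.9432]
wrist red 5 yz [ 14.8 -32.3] ang 0.428
wrist hub 71 yz [ 1.1 -4.6] ang 0.231
lean rad 0.3388 hubpx [281.5 214.8]
 red-hub yz [ 13.7 -27.7] r 30.9 ang 0.458
lean rad 0.3388 hubpx [157.2 181.6]
foot [0.4779 0.2925 0.0747] G [[0.998, 0.062, 0.022], [-0.066, 0.941, 0.332], [-0.0, -0.332, 0.943]] stone rel foot mm [-1.000e-01  1.704e+02  1.270e+01]
205 [197 475] [211 494]
hub [274.53589667 367.90627816]
```

View pics/c10.png

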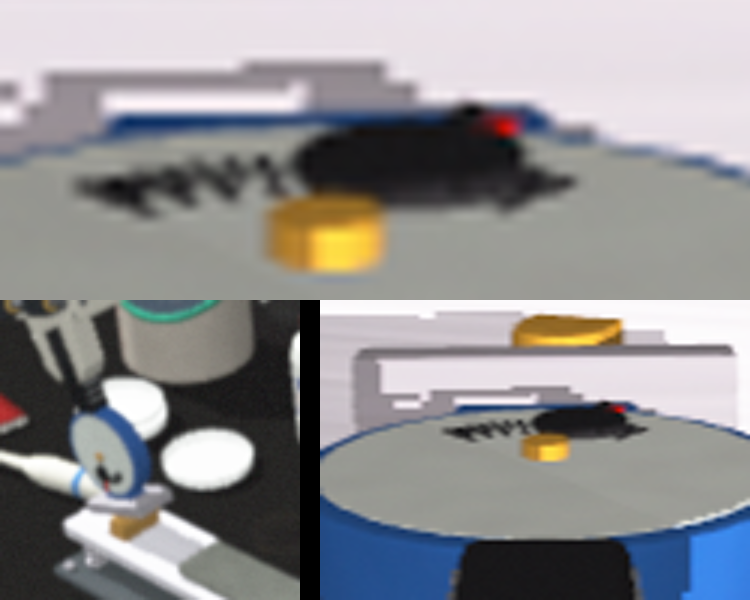

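```bash
python3 -c "
from h import *
print(workorder.sign_off());s=monitor.observe();print(s['clock'],s['position'],s['force'])"
```

```text
the job is handed in; nothing more can be done
None
the job is handed in; nothing more can be done
```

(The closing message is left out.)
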